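# Roll the tube rotator's disc into its parking dock, under the sprung finger

## Task

The orange tube-rotator disc stands on its rim on the bench. Keep it standing and roll it on its rim across the bench, without lifting or dragging it, so that its blue mark passes right underneath, then push it on over the dock's first rubber ridge and under the red-tipped sprung finger until it sits between the two ridges with the finger bearing down on it. Let go of it there, and leave the dishes, rack, bottle, burner and jar where they are.

Things in the scene. Friction and masses are not known exactly. Their poses are not given: they have to be found in the camera images.
- disc: orange disc standing on its rim, 100 mm across, 24 mm thick, about 0.45 kg (varies by a third), eight dark holes in each face. Origin: its centre, 50 mm above the bench as it stands. Its y axis is the axle; it starts with its z axis (the blue mark) up and its x axis level, roughly towards the dock.
- disc_hub (a point): end of the steel hub stub on the disc's +y face; one on each face, 18 mm across, standing out 16 mm: 56 mm over the two flat ends. Pinched lightly there (about 6 N) it turns between the pads, so the disc rolls as it is moved if its rim is pressed on the bench with a few newtons; pinched hard, or lifted even 1 mm, it does not roll. Steer by turning the grip. Let go on the flat bench, it stands.
- disc_mark (a point): the blue mark on the disc's rim, 50 mm from the centre along the disc's own z axis; on top at the start
- dock_seat (a point): where the disc's centre lies when it is home in the dock: 53.1 mm above the bench, midway between the two rubber ridges. x axis: the direction in which the disc is rolled in (away from the robot, towards the post); y: to the left, along the ridges; z up.
- dock_ridge (a point): middle of the top of the first ridge, 22 mm before the seat; the second lies 22 mm beyond the seat. Fixed half-round black rubber bars lying crosswise, 7 mm radius, 7.5 mm high (cylinder axes 0.5 mm above the bench). Rolling over one lifts the disc's centre to 57.5 mm.
- dock: the dock, fixed to the bench. Origin: on the bench under the seat; axes as the seat's. Blue side guides, 20 mm high and 34 mm apart, run from 35 mm before to 50 mm beyond the seat; their flared mouth, 75 mm before it, is about 68 mm wide. The aluminium post stands 95 to 130 mm beyond the seat, 42 mm wide, 110 mm high, on a foot 90 mm wide.
- finger (a joint): angle of the dock's sprung hold-down finger, rad: 0 at its lower stop, growing as its tip is pushed up; about 0.16 with the disc home, at most 0.7. Its spring presses the tip down with about 3.3 N at 0 and 4 N at 0.16. The disc itself lifts it as it is rolled in, meeting it as it crosses the first ridge, and is pushed home against it (a few newtons; a pinch of 10 to 12 N does not slip there and still lets it roll).
- finger_tip (a point): centre of the finger's red free-turning roller tip, 16 mm across, 20 mm wide; at rest about 23 mm beyond the seat and 93 mm above the bench. With the disc home it bears on the rim's upper far side, 24 mm beyond the seat and 106 mm up, so a gripper holding the hub should lean back from the post (30 to 40 degrees) to clear it. The finger hinges on the post, 102 mm beyond the seat, 92 mm up.
- dish_red: closed round culture dish with a red-brown filling, 90 mm across, 15 mm high, lying flat; bystander. Origin: centre of its underside
- dish_green: the same dish with a green filling; bystander. Origin: centre of its underside
- rack: orange tube rack with capped tubes, 90 x 200 mm, 93 mm high over the caps; bystander. Origin: centre of its underside
- sanitizer: clear bottle with a blue cap, 64 mm across, 190 mm high; bystander. Origin: centre of its underside
- burner: steel laboratory burner, foot 80 mm across, 130 mm high; bystander. Origin: centre of its underside
- jar: empty glass jar, 70 mm across, 100 mm high; bystander. Origin: centre of its underside

How it is judged (in metres and radians):
On the way:
1. rolled on the bench, before reaching the dock, until the blue mark has passed underneath (within 35 degrees of straight down) (angle between disc's own z axis and vertical above 2.53 rad and height (world z) of disc below 0.058 m and x of disc in the frame of dock_seat below -0.02 m).
At the end, for the whole second after the job is handed in: The disc stands upright (within 9 degrees) in the dock, its centre within 6 mm of the seat along the dock, 7 mm across and 4 mm in height, at rest and released, with the finger raised by more than 0.09 rad and bearing on it with more than 1 N (x of disc in the frame of dock_seat between -0.006 and 0.006 m and y of disc in the frame of dock_seat between -0.007 and 0.007 m and z of disc in the frame of dock_seat between -0.004 and 0.004 m and angle between disc's own y axis and vertical between 1.4208 and 1.7208 rad and contact force between finger and disc above 1 N and value of joint finger above 0.09 rad and linear speed of disc below 0.02 m/s and contact force between the fingers and disc below 0.1 N); the robot touches nothing.
It fails at once if the disc leans over by more than 30 degrees (angle between disc's own y axis and vertical below 1.047 rad or angle between disc's own y axis and vertical above 2.094 rad).
It fails at once if the disc is lifted (its centre more than 70 mm above the bench; the ridges lift it to 57.5 mm) (height (world z) of disc above 0.07 m).
It fails at once if a bystander (dish, rack, bottle, burner, jar) is moved by more than 30 mm (distance of any of dish_red, dish_green, rack, sanitizer, burner, jar from where it was at the start of the episode above 0.03 m).
It also fails if it takes over 58 s, if anything falls off the work surface, if the arm or the gripper's body presses on something with over 40 N, if the wrist force passes 120 N, or if a joint passes its speed limit or range.

## Robot

A 6-joint arm with a two-finger parallel gripper is mounted at the origin on the work surface. World frame = base frame: x ahead of the robot, y to its left, z up, the work surface at z = 0. Lengths are in m, angles in degrees, forces in N, time in s.
With the tool pointing down it reaches from about 0.25 to 0.725 m from the base axis. Payload 9.7 kg.
Tool frame: the origin (TCP) lies at the very end of the fingers, on their centre line; the grasp point (between the pads) lies 19 mm behind it; z points along the fingers, y is the line along which they close (so a half turn about z gives the same grasp; the last joint's range is limited). The gripper opens to 85 mm and grips with 20 to 120 N. Pads are 22 mm wide; open, the fingers measure 114 mm over their backs; the gripper's body (76 mm by 85 mm) begins 54 mm behind the grasp point. The pads swing forward as they close: fully open they stand 13 mm farther back than shut.
Start: joints at [74.886, 4.979, 10.078, 95.1, 0, 90], TCP at [0.143, 0.531, 0.231] pointing down, gripper open.
Joint ranges: [-179.16, 179.16], [-48.56, 103.87], [-65.8, 70.77], [-126.05, 130.52], [-82.76, 87.17], [-180, 180]. Speed limits (degrees/s): [127.2, 127.2, 147.25, 180, 180, 180].

## Interface

Orientations are given as [roll, pitch, yaw] about the fixed x, y, z axes, in that order (R = Rz(yaw) Ry(pitch) Rx(roll)).
In Python, from workcell import telemetry, optics, workorder gives the robot as it stands.
- The arm moves only by the shell command python3 -m handwheel 'ROWS' [FORCE]. ROWS is JSON, a list of rows, each an object of numbers: "tx", "ty", "tz": the shift along the tool's x, y, z in m; "ax", "ay", "az": the turn, a rotation vector about the tool's x, y, z in degrees; "jaw": the gripper command: -1 is shut, 1 is fully open, values between are in proportion. A call has exactly 10 rows; each row shifts and turns the commanded pose from where the row before left it, along the tool's axes as they then stand; what a row does not reach is not made up. A row lasts 1/8 s, in which the tool goes at most 62.5 mm and 10.7 degrees, less where a joint would pass 70% of its speed; a pose out of reach is approached as far as the arm can. A call is refused whole if a number of a shift passes 0.0625 or a number of a turn 10.7, either way. A call with a gripper value outside its range is refused whole. The fingers move at their own pace and stop on an object; FORCE is the grip in N (left out, the last holds). Time passes only in rows, so rows that do not move let the fingers close, or fill a call up. It gives the time, the measured TCP pose, the force, the opening and the grip force at its end, in the units of the state.
- telemetry.get_obs(): the state, without advancing time (a new reading comes with each control period).
- optics.camera(name): name is "scene" or "top"; returns a dict with "color" (420x560x3 uint8, red, green, blue), "K" (3x3 intrinsics, pixels), "k1" (the pictures are not rectified: a ray, as slopes to the right and down, at radius r is drawn at 1 + k1 r^2 times it, then the intrinsics apply), "extrinsics" (4x4, takes a point from camera to world coordinates). Camera axes: x right, y down, z forward; pixel columns grow to the right and rows downward; lengths in m; the calibration is good to about 2 mm. A picture is of the moment at which its call begins. There is no depth.
- workorder.job_done(): hands the job in; it is judged then, once.
The state is a dict: "time": time; "q": joint angles; "qd": joint speeds; "joint_efforts": joint torques, N m; "ee_pos": TCP position; "tcp_rot": TCP orientation; "wrist_force": force on the tool from outside, world axes, zero at the start; "torque": the same for the moment, N m; "opening": finger opening in m; "grasp_force": force on a finger pad.
Only numpy, scipy, OpenCV 4.12 (cv2) and the standard library are available. Lean on these libraries where they do the work, as an engineer would, in place of code of your own. Each camera call takes 0.05 s, during which the arm holds its last target. There are 200 camera calls.

## Working session

There is one attempt and no reset: what is moved stays moved. The work goes in short steps, Python scripts to look and compute and a shell command to move; the robot and the scene stay as the last step left them, time stands still between calls to the robot, and variables do not carry over. Pictures are saved under pics/ and viewed, at most 11 in all, crops included, and the job is handed in when it is done.

```bash
mkdir -p pics; ls
cat > h.py <<'E'
import numpy as np, cv2, json
from workcell import telemetry, optics, workorder
from scipy.spatial.transform import Rotation as R
def snap(n,f):
    c=optics.camera(n); cv2.imwrite('pics/'+f,c['color'][:,:,::-1]); np.savez('pics/'+f+'.npz',**{k:np.array(c[k]) for k in('K','k1','extrinsics','color')}); return c
def ray(c,u,v):
    K=np.array(c['K']);k=float(c['k1']);d=np.array([(u-K[0,2])/K[0,0],(v-K[1,2])/K[1,1]]);s=d.copy()
    for _ in range(30): s=d/(1+k*(s@s))
    E=np.array(c['extrinsics']);return E[:3,3],E[:3,:3]@np.array([s[0],s[1],1])
def at_z(c,u,v,z):
    o,d=ray(c,u,v);return o+d*(z-o[2])/d[2]
def proj(c,p):
    E=np.array(c['extrinsics']);q=E[:3,:3].T@(np.array(p)-E[:3,3]);s=q[:2]/q[2];s=s*(1+float(c['k1'])*(s@s));K=np.array(c['K']);return K[0,0]*s[0]+K[0,2],K[1,1]*s[1]+K[1,2]
E
python3 - <<'E'
from h import *
for n in('scene','top'):
    c=snap(n,n+'1.png');print(n,c['K'],c['k1'],c['extrinsics'])
print(telemetry.get_obs())
E
```

```text
pics
scene [[386.85050961   0.         278.98623224]
 [  0.         386.85050961 210.71926335]
 [  0.           0.           1.        ]] 0.02465668681789246 [[ 0.85091637  0.43328862 -0.29698872  0.98294327]
 [ 0.52516329 -0.68873131  0.49985268 -0.63849287]
 [ 0.01203504 -0.58130041 -0.81360002  1.11589671]
 [ 0.          0.          0.          1.        ]]
top [[544.6418023    0.         284.12236014]
 [  0.         544.6418023  209.80068465]
 [  0.           0.           1.        ]] -0.019891607385245945 [[-2.22357580e-02 -9.97543149e-01  6.64321912e-02  4.96459058e-01]
 [-9.99752550e-01  2.22292001e-02 -8.37989472e-04  5.65751686e-04]
 [-6.40803815e-04 -6.64343859e-02 -9.97790590e-01  1.72549040e+00]
 [ 0.00000000e+00  0.00000000e+00  0.00000000e+00  1.00000000e+00]]
{'time': 0.1, 'q': array([ 7.48842682e+01,  5.00724258e+00,  1.00388076e+01,  9.50986304e+01,
       -2.71043092e-04,  8.99997763e+01]), 'qd': array([ 0.00222928, -0.06350243,  0.10697079,  0.04822965,  0.01055203,
       -0.08627028]), 'joint_efforts': array([ 3.58934240e-04, -5.21563840e+01,  4.65652370e+01,  1.59511861e-02,
        2.91731703e-05, -3.70651094e-06]), 'ee_pos': array([0.14337222, 0.5307764 , 0.23065906]), 'tcp_rot': array([-1.79932935e+02,  2.70781013e-04,  1.64884492e+02]), 'wrist_force': array([ 0.01933778, -0.76915144,  0.90584703]), 'torque': array([-0.00444763,  0.0336742 ,  0.00134512]), 'grasp_force': 0.0, 'opening': 0.0855727639092146}
```

View pics/top1.png

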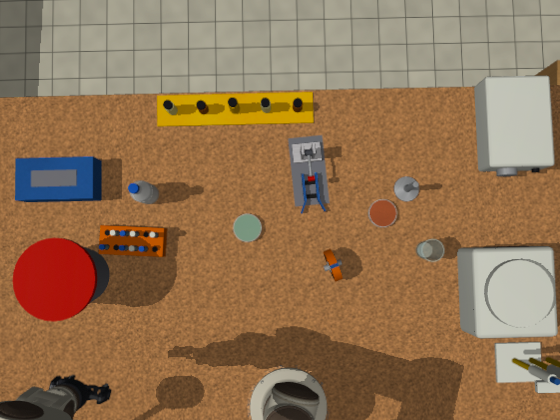

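View pics/scene1.png

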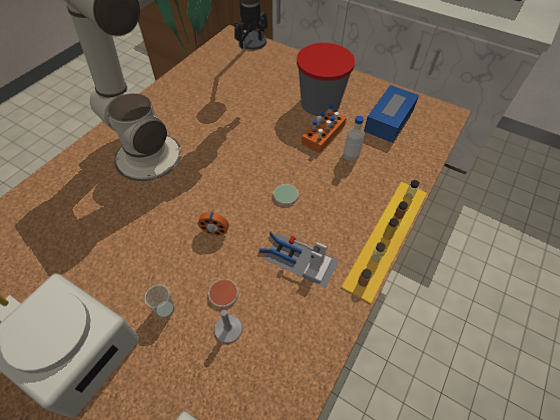

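The top view shows the disc at about (333,265) and the dock at about (311,185), opening toward the robot. The dishes lie at (247,228) and (383,212). I'll enlarge that area.

Run:
```python
import cv2
a=cv2.imread('pics/top1.png')[125:295,265:385]
b=cv2.imread('pics/scene1.png')[195:295,185:345]
a=cv2.resize(a,None,fx=3.5,fy=3.5,interpolation=cv2.INTER_CUBIC)
cv2.imwrite('pics/c1.png',a)
b=cv2.resize(b,None,fx=5,fy=5,interpolation=cv2.INTER_CUBIC)
cv2.imwrite('pics/c2.png',b)
```

```text
(no output)
```

View pics/c1.png

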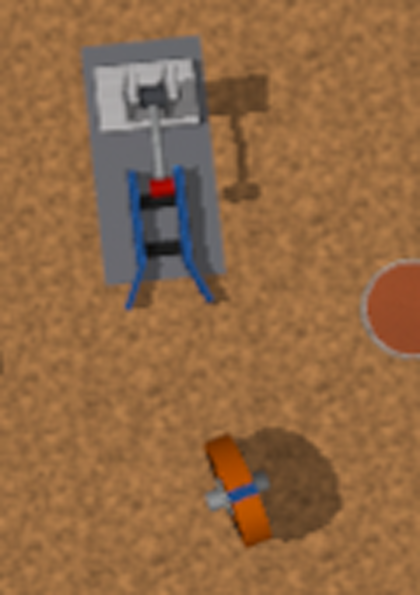

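View pics/c2.png

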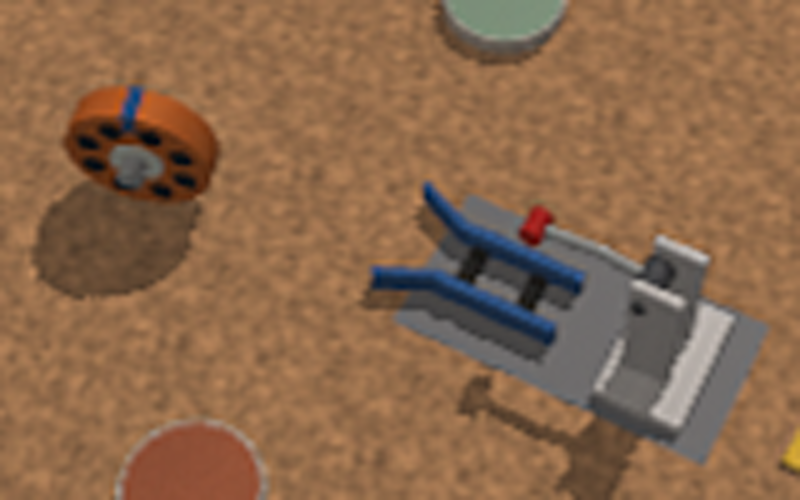

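The crops show the hub ends at c1 (213,501) and (263,484), the mark at (243,493), and the ridges at (162,248) and (157,202). The roller is at (162,187) and the rim ends are at (218,440) and (258,542).

```bash
cat >> h.py <<'E'
def load(f): return dict(np.load('pics/'+f+'.npz'))
E
python3 - <<'E'
from h import *
c=load('top1.png');s=load('scene1.png')
T=lambda x,y,z:at_z(c,265+(x-1.25)/3.5,125+(y-1.25)/3.5,z)
def S(x,y):return ray(s,185+(x-2)/5,195+(y-2)/5)
P={}
for n,x,y,z in[('hubL',213,501,.05),('hubR',263,484,.05),('mark',243,493,.1),('rimF',218,440,.05),('rimB',258,542,.05),('r1',162,248,.0075),('r2',157,202,.0075),('roller',162,187,.093),('gL1',143,262,.02),('gL2',134,172,.02),('gR1',188,246,.02),('gR2',180,170,.02),('mouthL',129,307,.02),('mouthR',211,300,.02),('baseBL',107,285,.0),('baseBR',225,270,0),('baseFL',83,47,.0),('baseFR',200,38,0),('postL',98,67,.11),('postR',197,60,.11)]:
    P[n]=T(x,y,z);print(n,P[n][:2].round(4))
for a,b in[('rimB','rimF'),('r1','r2'),('gL1','gL2'),('gR1','gR2'),('baseBL','baseFL'),('baseBR','baseFR')]:
    d=P[b]-P[a];print(a,b,np.degrees(np.arctan2(d[1],d[0])).round(1),np.linalg.norm(d).round(4))
d=P['hubL']-P['hubR'];print('hub dir-90',np.degrees(np.arctan2(d[1],d[0]))-90,np.linalg.norm(d))
# scene ridges
for n,x,y,z in[('r1',472,265,.0075),('r2',534,293,.0075),('mark',131,103,.1),('baseBL?',398,320,0)]:
    o,dd=S(x,y);print('scene',n,(o+dd*(z-o[2])/dd[2])[:2].round(4))
for n,p in[('red',(383,212)),('green',(247,228))]:print(n,at_z(c,*p,.015)[:2])
E
```

```text
hubL [ 0.4273 -0.1236]
hubR [ 0.4411 -0.1677]
mark [ 0.4355 -0.1455]
rimF [ 0.4804 -0.1294]
rimB [ 0.3907 -0.1619]
r1 [ 0.6543 -0.0868]
r2 [ 0.6963 -0.0833]
roller [ 0.6992 -0.0838]
gL1 [ 0.6409 -0.0687]
gL2 [ 0.7224 -0.0627]
gR1 [ 0.6545 -0.1095]
gR2 [ 0.7233 -0.1041]
mouthL [ 0.6008 -0.0552]
mouthR [ 0.6054 -0.1289]
baseBL [ 0.6224 -0.0364]
baseBR [ 0.6337 -0.1438]
baseFL [ 0.8413 -0.0196]
baseFR [ 0.8473 -0.1269]
postL [ 0.8017 -0.0307]
postR [ 0.8059 -0.1157]
rimB rimF 19.9 0.0954
r1 r2 4.7 0.0421
gL1 gL2 4.3 0.0817
gR1 gR2 4.5 0.0691
baseBL baseFL 4.4 0.2196
baseBR baseFR 4.5 0.2143
hub dir-90 17.37715394548293 0.046285520159591975
scene r1 [ 0.6569 -0.0846]
scene r2 [ 0.7022 -0.081 ]
scene mark [ 0.4372 -0.1452]
scene baseBL? [ 0.6355 -0.1415]
red [ 0.596469   -0.31194437]
green [0.55566281 0.1169771 ]
```

```bash
cat >> h.py <<'E'
def ori(h,lean):  # heading deg, lean back deg -> tool rotation (y=left, z=down/forward)
    h,l=np.radians([h,lean]);f=np.array([np.cos(h),np.sin(h),0]);lf=np.array([-f[1],f[0],0]);z=np.sin(l)*f-np.cos(l)*np.array([0,0,1]);return R.from_matrix(np.c_[np.cross(lf,z),lf,z])
def tcp(hub,h,lean,back): return np.array(hub)+ori(h,lean).as_matrix()[:,2]*back
def plan(p0,r0,p1,r1,n,wmax=10.7):
    w=(r0.inv()*r1).as_rotvec()/n;out=[]
    for k in range(n):
        d=(r0*R.from_rotvec(w*k)).inv().apply((np.array(p1)-p0)/n);out.append(np.r_[d*1000,np.degrees(w)])
    print(n,'rows: t mm | a deg');[print(o[:3].round(1),o[3:].round(2)) for o in out]
def now():
    o=telemetry.get_obs();return o['ee_pos'],R.from_euler('xyz',o['tcp_rot'],degrees=True)
E
python3 - <<'E'
from h import *
p,r=now();t=ori(18.7,35)
plan(p,r,tcp([.436,-.1455,.05],18.7,35,-.10),t,20)
E
```

```text
20 rows: t mm | a deg
[-20.6 -30.4   5. ] [-0.52 -1.7  -1.64]
[-19.5 -31.    5.3] [-0.52 -1.7  -1.64]
[-18.5 -31.6   5.6] [-0.52 -1.7  -1.64]
[-17.4 -32.2   5.8] [-0.52 -1.7  -1.64]
[-16.3 -32.7   6. ] [-0.52 -1.7  -1.64]
[-15.2 -33.2   6.2] [-0.52 -1.7  -1.64]
[-14.  -33.7   6.3] [-0.52 -1.7  -1.64]
[-12.9 -34.1   6.4] [-0.52 -1.7  -1.64]
[-11.7 -34.6   6.5] [-0.52 -1.7  -1.64]
[-10.5 -34.9   6.5] [-0.52 -1.7  -1.64]
[ -9.3 -35.3   6.4] [-0.52 -1.7  -1.64]
[ -8.1 -35.6   6.4] [-0.52 -1.7  -1.64]
[ -6.9 -35.9   6.3] [-0.52 -1.7  -1.64]
[ -5.7 -36.1   6.1] [-0.52 -1.7  -1.64]
[ -4.5 -36.3   6. ] [-0.52 -1.7  -1.64]
[ -3.3 -36.5   5.8] [-0.52 -1.7  -1.64]
[ -2.1 -36.6   5.5] [-0.52 -1.7  -1.64]
[ -0.9 -36.7   5.2] [-0.52 -1.7  -1.64]
[  0.3 -36.7   4.9] [-0.52 -1.7  -1.64]
[  1.5 -36.7   4.5] [-0.52 -1.7  -1.64]
```

```bash
python3 -m handwheel '[{"tx":-0.0206,"ty":-0.0304,"tz":0.005,"ax":-0.52,"ay":-1.7,"az":-1.64},{"tx":-0.0195,"ty":-0.031,"tz":0.005,"ax":-0.52,"ay":-1.7,"az":-1.64},{"tx":-0.0185,"ty":-0.0316,"tz":0.005,"ax":-0.52,"ay":-1.7,"az":-1.64},{"tx":-0.0174,"ty":-0.0322,"tz":0.006,"ax":-0.52,"ay":-1.7,"az":-1.64},{"tx":-0.0163,"ty":-0.0327,"tz":0.006,"ax":-0.52,"ay":-1.7,"az":-1.64},{"tx":-0.0152,"ty":-0.0332,"tz":0.006,"ax":-0.52,"ay":-1.7,"az":-1.64},{"tx":-0.014,"ty":-0.0337,"tz":0.006,"ax":-0.52,"ay":-1.7,"az":-1.64},{"tx":-0.0129,"ty":-0.0341,"tz":0.006,"ax":-0.52,"ay":-1.7,"az":-1.64},{"tx":-0.0117,"ty":-0.0346,"tz":0.006,"ax":-0.52,"ay":-1.7,"az":-1.64},{"tx":-0.0105,"ty":-0.0349,"tz":0.006,"ax":-0.52,"ay":-1.7,"az":-1.64}]'
python3 -m handwheel '[{"tx":-0.0093,"ty":-0.0353,"tz":0.006,"ax":-0.52,"ay":-1.7,"az":-1.64},{"tx":-0.0081,"ty":-0.0356,"tz":0.006,"ax":-0.52,"ay":-1.7,"az":-1.64},{"tx":-0.0069,"ty":-0.0359,"tz":0.006,"ax":-0.52,"ay":-1.7,"az":-1.64},{"tx":-0.0057,"ty":-0.0361,"tz":0.006,"ax":-0.52,"ay":-1.7,"az":-1.64},{"tx":-0.0045,"ty":-0.0363,"tz":0.006,"ax":-0.52,"ay":-1.7,"az":-1.64},{"tx":-0.0033,"ty":-0.0365,"tz":0.006,"ax":-0.52,"ay":-1.7,"az":-1.64},{"tx":-0.0021,"ty":-0.0366,"tz":0.005,"ax":-0.52,"ay":-1.7,"az":-1.64},{"tx":-0.0009,"ty":-0.0367,"tz":0.005,"ax":-0.52,"ay":-1.7,"az":-1.64},{"tx":0.0003,"ty":-0.0367,"tz":0.005,"ax":-0.52,"ay":-1.7,"az":-1.64},{"tx":0.0015,"ty":-0.0367,"tz":0.004,"ax":-0.52,"ay":-1.7,"az":-1.64}]'
python3 - <<'E'
from h import *
p,r=now();print(p,r.as_euler('xyz',degrees=True),telemetry.get_obs()['q'])
t=ori(18.7,35);print('err',((tcp([.436,-.1455,.05],18.7,35,-.10)-p)*1000).round(1),np.degrees((r.inv()*t).as_rotvec()))
c=snap('top','top2.png');im=cv2.resize(c['color'][215:305,285:375,::-1],None,fx=6,fy=6,interpolation=cv2.INTER_CUBIC)
s=snap('scene','scene2.png');b=cv2.resize(s['color'][160:250,180:270,::-1],None,fx=6,fy=6,interpolation=cv2.INTER_CUBIC)
cv2.imwrite('pics/c3.png',cv2.resize(np.hstack([im,b]),(800,400)))
plan(p,r,tcp([.436,-.1455,.05],18.7,35,.017),t,10)
E
```

```text
[0.14337222 0.5307764  0.23065906] [-1.79932935e+02  2.70781013e-04  1.64884492e+02] [ 7.48842682e+01  5.00724258e+00  1.00388076e+01  9.50986304e+01
 -2.71043092e-04  8.99997763e+01]
err [ 238.3 -694.7  -98.7] [-10.38783877 -33.98501762 -32.7259051 ]
10 rows: t mm | a deg
[-46.7 -57.1  19.5] [-1.04 -3.4  -3.27]
[-42.1 -60.   21.1] [-1.04 -3.4  -3.27]
[-37.3 -62.7  22.3] [-1.04 -3.4  -3.27]
[-32.3 -65.1  23.3] [-1.04 -3.4  -3.27]
[-27.2 -67.2  23.8] [-1.04 -3.4  -3.27]
[-21.9 -69.   24. ] [-1.04 -3.4  -3.27]
[-16.4 -70.6  23.9] [-1.04 -3.4  -3.27]
[-11.  -71.8  23.4] [-1.04 -3.4  -3.27]
[ -5.5 -72.7  22.6] [-1.04 -3.4  -3.27]
[ -0.  -73.2  21.5] [-1.04 -3.4  -3.27]$[0]: bad value
$[0]: bad value
```

View pics/c3.png

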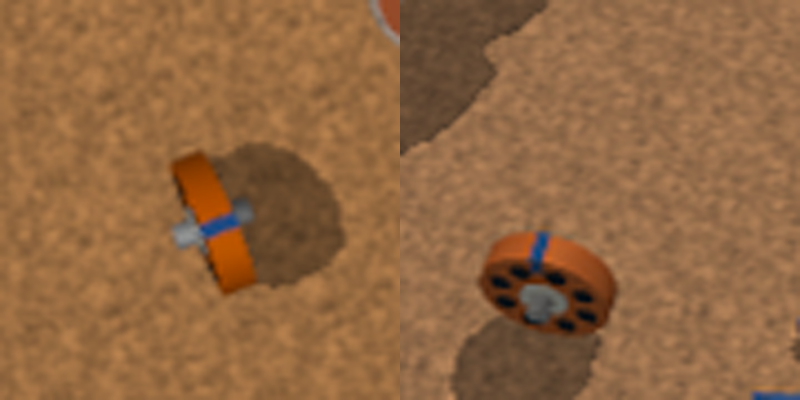

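The calls were refused, most likely because `jaw` was missing. The picture shows the disc alone and unmoved, with hub ends at (180,236) and (245,212). I'll resend with `jaw`.

```bash
python3 -m handwheel '[{"tx":-0.0206,"ty":-0.0304,"tz":0.005,"ax":-0.52,"ay":-1.7,"az":-1.64,"jaw":1},{"tx":-0.0195,"ty":-0.031,"tz":0.005,"ax":-0.52,"ay":-1.7,"az":-1.64,"jaw":1},{"tx":-0.0185,"ty":-0.0316,"tz":0.005,"ax":-0.52,"ay":-1.7,"az":-1.64,"jaw":1},{"tx":-0.0174,"ty":-0.0322,"tz":0.006,"ax":-0.52,"ay":-1.7,"az":-1.64,"jaw":1},{"tx":-0.0163,"ty":-0.0327,"tz":0.006,"ax":-0.52,"ay":-1.7,"az":-1.64,"jaw":1},{"tx":-0.0152,"ty":-0.0332,"tz":0.006,"ax":-0.52,"ay":-1.7,"az":-1.64,"jaw":1},{"tx":-0.014,"ty":-0.0337,"tz":0.006,"ax":-0.52,"ay":-1.7,"az":-1.64,"jaw":1},{"tx":-0.0129,"ty":-0.0341,"tz":0.006,"ax":-0.52,"ay":-1.7,"az":-1.64,"jaw":1},{"tx":-0.0117,"ty":-0.0346,"tz":0.006,"ax":-0.52,"ay":-1.7,"az":-1.64,"jaw":1},{"tx":-0.0105,"ty":-0.0349,"tz":0.006,"ax":-0.52,"ay":-1.7,"az":-1.64,"jaw":1}]' && python3 -m handwheel '[{"tx":-0.0093,"ty":-0.0353,"tz":0.006,"ax":-0.52,"ay":-1.7,"az":-1.64,"jaw":1},{"tx":-0.0081,"ty":-0.0356,"tz":0.006,"ax":-0.52,"ay":-1.7,"az":-1.64,"jaw":1},{"tx":-0.0069,"ty":-0.0359,"tz":0.006,"ax":-0.52,"ay":-1.7,"az":-1.64,"jaw":1},{"tx":-0.0057,"ty":-0.0361,"tz":0.006,"ax":-0.52,"ay":-1.7,"az":-1.64,"jaw":1},{"tx":-0.0045,"ty":-0.0363,"tz":0.006,"ax":-0.52,"ay":-1.7,"az":-1.64,"jaw":1},{"tx":-0.0033,"ty":-0.0365,"tz":0.006,"ax":-0.52,"ay":-1.7,"az":-1.64,"jaw":1},{"tx":-0.0021,"ty":-0.0366,"tz":0.005,"ax":-0.52,"ay":-1.7,"az":-1.64,"jaw":1},{"tx":-0.0009,"ty":-0.0367,"tz":0.005,"ax":-0.52,"ay":-1.7,"az":-1.64,"jaw":1},{"tx":0.0003,"ty":-0.0367,"tz":0.005,"ax":-0.52,"ay":-1.7,"az":-1.64,"jaw":1},{"tx":0.0015,"ty":-0.0367,"tz":0.004,"ax":-0.52,"ay":-1.7,"az":-1.64,"jaw":1}]'
python3 - <<'E'
from h import *
p,r=now();print(p,r.as_euler('xyz',degrees=True),telemetry.get_obs()['q'])
t=ori(18.7,35);print('err',((tcp([.436,-.1455,.05],18.7,35,-.10)-p)*1000).round(1),np.degrees((r.inv()*t).as_rotvec()))
plan(p,r,tcp([.436,-.1455,.05],18.7,35,.017),t,10)
E
```

```text
time: 1.45
ee_pos: [0.2624, 0.1829, 0.1838]
tcp_rot: [177.2, 17.6, -178.9]
wrist_force: [0.6, -1.0, -0.2]
opening: 0.0857
grasp_force: 0.0
time: 2.7
ee_pos: [0.4155, -0.151, 0.1484]
tcp_rot: [-179.9, 32.4, -161.3]
wrist_force: [1.3, 0.5, -0.2]
opening: 0.0849
grasp_force: 0.0
[ 0.41554299 -0.15099238  0.14838434] [-179.88304609   32.38820814 -161.30531963] [-36.36690777 -33.7026529  -36.01958025  67.61784816  25.97260451
 -50.3549646 ]
err [-33.9 -12.9 -16.5] [-1.19885027e-01 -2.61179549e+00 -1.76073703e-03]
10 rows: t mm | a deg
[ 3.4 -0.1 11.1] [-0.01 -0.26 -0.  ]
[ 3.5 -0.1 11.1] [-0.01 -0.26 -0.  ]
[ 3.5 -0.1 11.1] [-0.01 -0.26 -0.  ]
[ 3.6 -0.1 11.1] [-0.01 -0.26 -0.  ]
[ 3.6 -0.1 11.1] [-0.01 -0.26 -0.  ]
[ 3.7 -0.1 11.1] [-0.01 -0.26 -0.  ]
[ 3.7 -0.1 11. ] [-0.01 -0.26 -0.  ]
[ 3.8 -0.1 11. ] [-0.01 -0.26 -0.  ]
[ 3.8 -0.1 11. ] [-0.01 -0.26 -0.  ]
[ 3.9 -0.1 11. ] [-0.01 -0.26 -0.  ]
```

```bash
python3 -m handwheel '[{"tx":0.007,"ty":0,"tz":0.010,"ax":0,"ay":-0.5,"az":0,"jaw":1},{"tx":0.007,"ty":0,"tz":0.010,"ax":0,"ay":-0.5,"az":0,"jaw":1},{"tx":0.007,"ty":0,"tz":0.010,"ax":0,"ay":-0.5,"az":0,"jaw":1},{"tx":0.007,"ty":0,"tz":0.010,"ax":0,"ay":-0.5,"az":0,"jaw":1},{"tx":0.007,"ty":0,"tz":0.010,"ax":0,"ay":-0.6,"az":0,"jaw":1},{"tx":0.002,"ty":0,"tz":0.010,"ax":0,"ay":0,"az":0,"jaw":1},{"tx":0,"ty":0,"tz":0,"ax":0,"ay":0,"az":0,"jaw":1},{"tx":0,"ty":0,"tz":0,"ax":0,"ay":0,"az":0,"jaw":1},{"tx":0,"ty":0,"tz":0,"ax":0,"ay":0,"az":0,"jaw":1},{"tx":0,"ty":0,"tz":0,"ax":0,"ay":0,"az":0,"jaw":1}]'
python3 - <<'E'
from h import *
p,r=now();t=ori(18.7,35);print(telemetry.get_obs()['q'])
plan(p,r,tcp([.436,-.1455,.05],18.7,35,.017),t,5)
c=snap('top','top3.png');im=cv2.resize(c['color'][215:305,285:375,::-1],None,fx=6,fy=6,interpolation=cv2.INTER_CUBIC)
s=snap('scene','scene3.png');b=cv2.resize(s['color'][160:250,180:270,::-1],None,fx=6,fy=6,interpolation=cv2.INTER_CUBIC)
cv2.imwrite('pics/c4.png',cv2.resize(np.hstack([im,b]),(800,400)))
E
```

```text
time: 3.95
ee_pos: [0.4178, -0.149, 0.0785]
tcp_rot: [-179.9, 34.9, -161.3]
wrist_force: [-0.3, -0.9, 0.4]
opening: 0.0854
grasp_force: 0.0
[-37.34746691 -34.54912354 -45.09989978  58.0575787   28.27945406
 -50.54094469]
5 rows: t mm | a deg
[ 0.2 -0.5 10.2] [-0.02 -0.02 -0.  ]
[ 0.3 -0.5 10.2] [-0.02 -0.02 -0.  ]
[ 0.3 -0.5 10.2] [-0.02 -0.02 -0.  ]
[ 0.3 -0.5 10.2] [-0.02 -0.02 -0.  ]
[ 0.3 -0.5 10.2] [-0.02 -0.02 -0.  ]
```

View pics/c4.png

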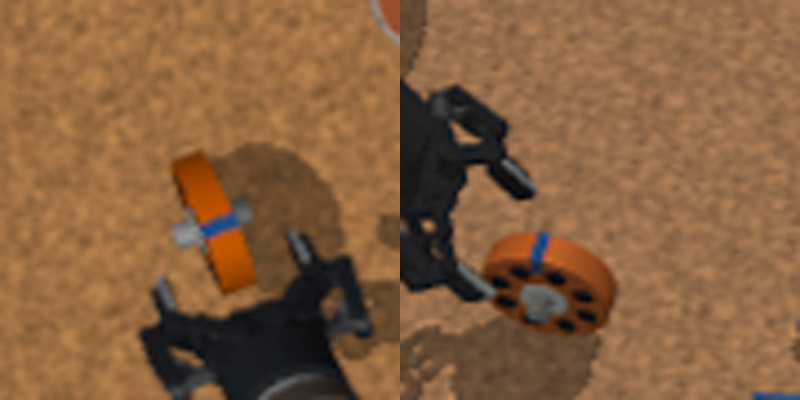

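The picture shows the fingers straddling the disc. The pad ends are at (165,285) and (295,235), parallel to the hub line and centred to within about 2 mm. I'll advance and close gently.

```bash
python3 -m handwheel '[{"tx":0,"ty":-0.0002,"tz":0.010,"ax":0,"ay":0,"az":0,"jaw":1},{"tx":0,"ty":-0.0002,"tz":0.010,"ax":0,"ay":0,"az":0,"jaw":1},{"tx":0,"ty":-0.0002,"tz":0.010,"ax":0,"ay":0,"az":0,"jaw":1},{"tx":0.001,"ty":-0.0002,"tz":0.010,"ax":0,"ay":0,"az":0,"jaw":1},{"tx":0,"ty":-0.0002,"tz":0.010,"ax":0,"ay":0,"az":0,"jaw":1},{"tx":0,"ty":0,"tz":0,"ax":0,"ay":0,"az":0,"jaw":0.7},{"tx":0,"ty":0,"tz":0,"ax":0,"ay":0,"az":0,"jaw":0.55},{"tx":0,"ty":0,"tz":0,"ax":0,"ay":0,"az":0,"jaw":0.45},{"tx":0,"ty":0,"tz":0,"ax":0,"ay":0,"az":0,"jaw":0.4},{"tx":0,"ty":0,"tz":0,"ax":0,"ay":0,"az":0,"jaw":0.4}]' 20
python3 - <<'E'
from h import *
p,r=now();t=ori(18.7,35);o=telemetry.get_obs();print(o['q'],o['torque'])
h=p-.017*r.as_matrix()[:,2];print('hubpt',h)
E
```

```text
time: 5.3
ee_pos: [0.4444, -0.1411, 0.0367]
tcp_rot: [-179.9, 34.9, -161.3]
wrist_force: [0.1, 0.8, -0.2]
opening: 0.0598
grasp_force: 0.0
[-33.65839344 -30.82636541 -47.88640272  49.76659658  26.87810907
 -46.68220158] [-0.15737229  0.49691024  0.03184263]
hubpt [ 0.43517088 -0.14420257  0.05064043]
```

```bash
python3 -m handwheel '[{"tx":0,"ty":0,"tz":0,"ax":0,"ay":0,"az":0,"jaw":0.36},{"tx":0,"ty":0,"tz":0,"ax":0,"ay":0,"az":0,"jaw":0.33},{"tx":0,"ty":0,"tz":0,"ax":0,"ay":0,"az":0,"jaw":0.31},{"tx":0,"ty":0,"tz":0,"ax":0,"ay":0,"az":0,"jaw":0.30},{"tx":0,"ty":0,"tz":0,"ax":0,"ay":0,"az":0,"jaw":0.30},{"tx":0,"ty":0,"tz":0,"ax":0,"ay":0,"az":0,"jaw":0.30},{"tx":0,"ty":0,"tz":0,"ax":0,"ay":0,"az":0,"jaw":0.30},{"tx":0,"ty":0,"tz":0,"ax":0,"ay":0,"az":0,"jaw":0.30},{"tx":0,"ty":0,"tz":0,"ax":0,"ay":0,"az":0,"jaw":0.30},{"tx":0,"ty":0,"tz":0,"ax":0,"ay":0,"az":0,"jaw":0.30}]' 20
```

```text
time: 6.55
ee_pos: [0.4446, -0.1412, 0.0369]
tcp_rot: [-179.9, 34.9, -161.3]
wrist_force: [1.2, -5.6, 4.7]
opening: 0.0561
grasp_force: 13.1
```

```bash
python3 -m handwheel '[{"tx":0,"ty":-0.0005,"tz":0,"ax":0,"ay":0,"az":0,"jaw":0.306},{"tx":0,"ty":-0.0005,"tz":0,"ax":0,"ay":0,"az":0,"jaw":0.306},{"tx":0,"ty":0,"tz":0,"ax":0,"ay":0,"az":0,"jaw":0.306},{"tx":0,"ty":0,"tz":0,"ax":0,"ay":0,"az":0,"jaw":0.306},{"tx":0,"ty":0,"tz":0,"ax":0,"ay":0,"az":0,"jaw":0.306},{"tx":0,"ty":0,"tz":0,"ax":0,"ay":0,"az":0,"jaw":0.306},{"tx":0,"ty":0,"tz":0,"ax":0,"ay":0,"az":0,"jaw":0.306},{"tx":0,"ty":0,"tz":0,"ax":0,"ay":0,"az":0,"jaw":0.306},{"tx":0,"ty":0,"tz":0,"ax":0,"ay":0,"az":0,"jaw":0.306},{"tx":0,"ty":0,"tz":0,"ax":0,"ay":0,"az":0,"jaw":0.306}]' 20
python3 - <<'E'
from h import *
p,r=now();o=telemetry.get_obs();print(o['wrist_force'],o['torque'],o['grasp_force'])
c=snap('top','top4.png');im=cv2.resize(c['color'][215:305,285:375,::-1],None,fx=6,fy=6,interpolation=cv2.INTER_CUBIC)
s=snap('scene','scene4.png');b=cv2.resize(s['color'][160:250,180:270,::-1],None,fx=6,fy=6,interpolation=cv2.INTER_CUBIC)
cv2.imwrite('pics/c5.png',cv2.resize(np.hstack([im,b]),(800,400)))
E
```

```text
time: 7.8
ee_pos: [0.4448, -0.1414, 0.0368]
tcp_rot: [180.0, 35.0, -161.3]
wrist_force: [-0.1, -1.1, 6.6]
opening: 0.056
grasp_force: 11.1
[-0.07508159 -1.07955016  6.64243868] [-0.04530124 -0.22537861 -0.12128444] 11.115765716240276
```

View pics/c5.png

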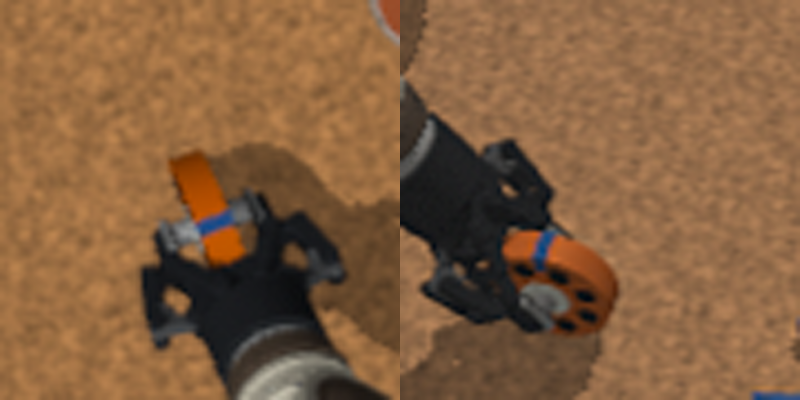

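The grasp is good: both pads are on the hub ends at (180,236) and (245,212), with about 6 N of downward press. I'll roll 40 mm straight ahead as a test.

```bash
python3 -m handwheel '[{"tx":-0.0016,"ty":0,"tz":0.0012,"ax":0,"ay":0,"az":0,"jaw":0.31},{"tx":-0.0033,"ty":0,"tz":0.0023,"ax":0,"ay":0,"az":0,"jaw":0.31},{"tx":-0.0041,"ty":0,"tz":0.0029,"ax":0,"ay":0,"az":0,"jaw":0.31},{"tx":-0.0041,"ty":0,"tz":0.0029,"ax":0,"ay":0,"az":0,"jaw":0.31},{"tx":-0.0041,"ty":0,"tz":0.0029,"ax":0,"ay":0,"az":0,"jaw":0.31},{"tx":-0.0041,"ty":0,"tz":0.0029,"ax":0,"ay":0,"az":0,"jaw":0.31},{"tx":-0.0041,"ty":0,"tz":0.0029,"ax":0,"ay":0,"az":0,"jaw":0.31},{"tx":-0.0041,"ty":0,"tz":0.0029,"ax":0,"ay":0,"az":0,"jaw":0.31},{"tx":-0.0033,"ty":0,"tz":0.0023,"ax":0,"ay":0,"az":0,"jaw":0.31},{"tx":0,"ty":0,"tz":0,"ax":0,"ay":0,"az":0,"jaw":0.31}]' 20
cat >> h.py <<'E'
def st(seat=(.677,-.0855),yaw=4.4,back=.017):
    o=telemetry.get_obs();p,r=now();z=r.as_matrix()[:,2];h=p-back*z;y=r.as_matrix()[:,1]
    d=R.from_euler('z',-yaw,degrees=True).apply(h-np.r_[seat,0])
    print('hub',h.round(4),'dock xy mm',(d[:2]*1000).round(1),'rel heading',round(np.degrees(np.arctan2(-y[0],y[1]))-yaw,2),'lean',round(np.degrees(np.arcsin(np.hypot(z[0],z[1]))),2),'ysl',round(float(y[2]),4),'F',o['wrist_force'].round(1),'grip',round(o['grasp_force'],1),'open',o['opening'],'t',o['time'])
E
python3 - <<'E'
from h import *
st()
c=snap('top','top5.png');im=cv2.resize(c['color'][180:290,285:375,::-1],None,fx=5,fy=5,interpolation=cv2.INTER_CUBIC)
s=snap('scene','scene5.png');b=cv2.resize(s['color'][170:280,180:270,::-1],None,fx=5,fy=5,interpolation=cv2.INTER_CUBIC)
cv2.imwrite('pics/c6.png',cv2.resize(np.hstack([im,b]),(800,489)))
E
```

```text
time: 9.15
ee_pos: [0.4828, -0.1287, 0.036]
tcp_rot: [-180.0, 34.9, -161.3]
wrist_force: [0.8, 1.3, -1.0]
opening: 0.0562
grasp_force: 4.2
hub [ 0.4735 -0.1318  0.0499] dock xy mm [-206.4  -30.5] rel heading 14.26 lean 34.89 ysl -0.0001 F [ 0.8  1.3 -1. ] grip 4.2 open 0.05620831614649132 t 9.15
```

View pics/c6.png

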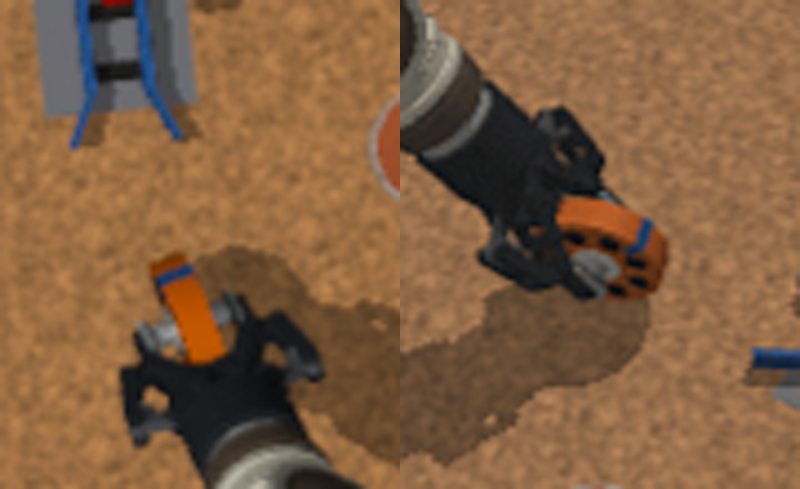

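It rolled: the mark, now at (175,278) in the top crop, has turned forward about 45°. The press has dropped to zero, so I'll add a little down-press and roll on.

```bash
python3 -m handwheel '[{"tx":0.0003,"ty":0,"tz":0.0005,"ax":0,"ay":0,"az":0,"jaw":0.307},{"tx":-0.0030,"ty":0,"tz":0.0026,"ax":0,"ay":0,"az":0,"jaw":0.307},{"tx":-0.0049,"ty":0,"tz":0.0035,"ax":0,"ay":0,"az":0,"jaw":0.307},{"tx":-0.0049,"ty":0,"tz":0.0035,"ax":0,"ay":0,"az":0,"jaw":0.307},{"tx":-0.0049,"ty":0,"tz":0.0035,"ax":0,"ay":0,"az":0,"jaw":0.307},{"tx":-0.0049,"ty":0,"tz":0.0035,"ax":0,"ay":0,"az":0,"jaw":0.307},{"tx":-0.0049,"ty":0,"tz":0.0035,"ax":0,"ay":0,"az":0,"jaw":0.307},{"tx":-0.0049,"ty":0,"tz":0.0035,"ax":0,"ay":0,"az":0,"jaw":0.307},{"tx":-0.0049,"ty":0,"tz":0.0035,"ax":0,"ay":0,"az":0,"jaw":0.307},{"tx":-0.0033,"ty":0,"tz":0.0023,"ax":0,"ay":0,"az":0,"jaw":0.307}]' 20
python3 -c "
from h import *
st()"
```

```text
time: 10.5
ee_pos: [0.5306, -0.1129, 0.0346]
tcp_rot: [-179.9, 34.9, -161.3]
wrist_force: [-1.7, 1.2, 0.1]
opening: 0.0556
grasp_force: 5.0
hub [ 0.5213 -0.116   0.0486] dock xy mm [-157.5  -18.5] rel heading 14.23 lean 34.89 ysl -0.0007 F [-1.7  1.2  0.1] grip 5.0 open 0.055570730413913874 t 10.5
```

```bash
cat >> h.py <<'E'
def markcheck(f,th0=60,th1=180,hz=None,yaw=None):
    """score rolled angle: fraction of blue pixels on projected rim mark strip, scene+top"""
    o=telemetry.get_obs();p,r=now();M=r.as_matrix();h=p-.017*M[:,2];h[2]=.05;y=M[:,1]*[1,1,0];y/=np.linalg.norm(y);f_=np.array([y[1],-y[0],0])
    for n in('scene','top'):
        c=snap(n,f+n+'.png');hsv=cv2.cvtColor(c['color'],cv2.COLOR_RGB2HSV)
        u,v=proj(c,h);u,v=int(u),int(v);a=25;w=hsv[v-a:v+a,u-a:u+a]
        m=cv2.inRange(w,(100,120,50),(130,255,255));ys,xs=np.nonzero(m)
        print(n,'hub px',u,v,'blue n',len(xs),'pos',list(zip(xs+u-a,ys+v-a))[:12])
        print('  pred',{t:tuple(np.round(proj(c,h+.05*(np.cos(np.radians(t))*np.array([0,0,1])+np.sin(np.radians(t))*f_)),1)) for t in range(th0,th1,15)})
E
python3 -c "
from h import *
markcheck('m1')"
```

```text
scene hub px 238 228 blue n 12 pos [(np.int64(249), np.int64(236)), (np.int64(250), np.int64(236)), (np.int64(260), np.int64(249)), (np.int64(261), np.int64(249)), (np.int64(262), np.int64(249)), (np.int64(260), np.int64(250)), (np.int64(261), np.int64(250)), (np.int64(262), np.int64(250)), (np.int64(260), np.int64(251)), (np.int64(261), np.int64(251)), (np.int64(262), np.int64(251)), (np.int64(260), np.int64(252))]
  pred {60: (np.float64(251.3), np.float64(227.4)), 75: (np.float64(253.0), np.float64(229.8)), 90: (np.float64(253.6), np.float64(232.0)), 105: (np.float64(253.3), np.float64(234.0)), 120: (np.float64(252.0), np.float64(235.7)), 135: (np.float64(249.8), np.float64(236.8)), 150: (np.float64(247.0), np.float64(237.5)), 165: (np.float64(243.6), np.float64(237.5))}
top hub px 322 237 blue n 1 pos [(np.int64(301), np.int64(212))]
  pred {60: (np.float64(317.9), np.float64(223.5)), 75: (np.float64(317.1), np.float64(222.2)), 90: (np.float64(316.6), np.float64(221.8)), 105: (np.float64(316.6), np.float64(222.5)), 120: (np.float64(316.9), np.float64(224.2)), 135: (np.float64(317.6), np.float64(226.7)), 150: (np.float64(318.5), np.float64(229.9)), 165: (np.float64(319.8), np.float64(233.5))}
```

Blue appears at (249,236) in the scene view, which matches about 110–130° of roll, so it is rolling without slip. I'll finish the straight stretch and start the steering arc.

```bash
python3 -m handwheel '[{"tx":-0.0025,"ty":0,"tz":0.0017,"ax":0,"ay":0,"az":0,"jaw":0.307},{"tx":-0.0049,"ty":0,"tz":0.0034,"ax":0,"ay":0,"az":0,"jaw":0.307},{"tx":-0.0049,"ty":0,"tz":0.0034,"ax":0,"ay":0,"az":0,"jaw":0.307},{"tx":-0.0049,"ty":0,"tz":0.0034,"ax":0,"ay":0,"az":0,"jaw":0.307},{"tx":-0.0049,"ty":0,"tz":0.0034,"ax":0,"ay":0,"az":0,"jaw":0.307},{"tx":-0.0049,"ty":0,"tz":0.0034,"ax":0,"ay":0,"az":0,"jaw":0.307},{"tx":-0.0049,"ty":0,"tz":0.0034,"ax":0,"ay":0,"az":0,"jaw":0.307},{"tx":-0.0041,"ty":0,"tz":0.0029,"ax":0,"ay":0,"az":0,"jaw":0.307},{"tx":-0.0041,"ty":-0.0002,"tz":0.0029,"ax":0.68,"ay":0,"az":0.98,"jaw":0.307},{"tx":-0.0041,"ty":-0.0002,"tz":0.0029,"ax":0.68,"ay":0,"az":0.98,"jaw":0.307}]' 20
python3 - <<'E'
from h import *
st();c=snap('top','top6.png')
cv2.imwrite('pics/c7.png',cv2.resize(c['color'][130:250,265:375,::-1],None,fx=5,fy=5,interpolation=cv2.INTER_CUBIC))
E
```

```text
time: 11.85
ee_pos: [0.5819, -0.0965, 0.0349]
tcp_rot: [-179.9, 34.9, -163.8]
wrist_force: [-0.5, -0.5, 0.5]
opening: 0.0559
grasp_force: 4.8
hub [ 0.5726 -0.0992  0.0489] dock xy mm [-105.2   -5.6] rel heading 11.73 lean 34.92 ysl -0.0012 F [-0.5 -0.5  0.5] grip 4.8 open 0.055931531533797915 t 11.85
```

View pics/c7.png

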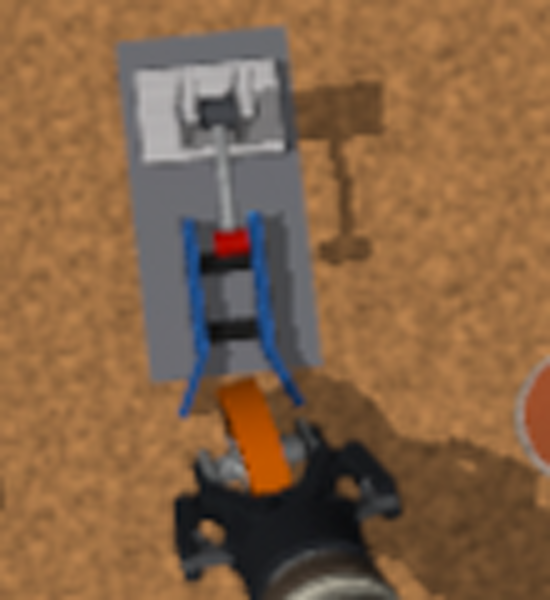

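Run:
```python
from h import *
c=load('top6.png');T=lambda x,y,z:at_z(c,265+(x-2)/5,130+(y-2)/5,z)[:2].round(4)
print('rim front',T(238,380,.05),'top ctr-ish', T(255,440,.1), 'hub?',T(256,456,.05))
g={}
for n,x,y,z in[('mouth',242,407,.02),('mid',236,338,.02),('far',222,219,.02),('r1',232,329,.0075),('r2',226,263,.0075),('base back',236,374,0),('base front',202,36,0),('roller',232,243,.093)]:
  print(n,T(x,y,z))
```

```text
rim front [ 0.6191 -0.0877] top ctr-ish [ 0.5792 -0.0943] hub? [ 0.5719 -0.0976]
mouth [ 0.6042 -0.0914]
mid [ 0.6478 -0.0887]
far [ 0.7232 -0.0818]
r1 [ 0.6546 -0.087 ]
r2 [ 0.6968 -0.0843]
base back [ 0.6266 -0.0892]
base front [ 0.8443 -0.073 ]
roller [ 0.6988 -0.084 ]
```

The view shows the disc nose entering the mouth at (238,385), with guide midpoints at (242,407) and (222,219). I'll finish the arc a little tighter.

```bash
python3 -m handwheel '[{"tx":-0.0033,"ty":0,"tz":0.0023,"ax":0,"ay":0,"az":0,"jaw":0.307},{"tx":-0.0041,"ty":-0.0002,"tz":0.0029,"ax":0.84,"ay":0,"az":1.2,"jaw":0.307},{"tx":-0.0041,"ty":-0.0003,"tz":0.0029,"ax":0.84,"ay":0,"az":1.2,"jaw":0.307},{"tx":-0.0041,"ty":-0.0002,"tz":0.0029,"ax":0.84,"ay":0,"az":1.2,"jaw":0.307},{"tx":-0.0041,"ty":-0.0003,"tz":0.0029,"ax":0.84,"ay":0,"az":1.2,"jaw":0.307},{"tx":-0.0041,"ty":-0.0002,"tz":0.0029,"ax":0.84,"ay":0,"az":1.2,"jaw":0.307},{"tx":-0.0041,"ty":-0.0003,"tz":0.0029,"ax":0.84,"ay":0,"az":1.2,"jaw":0.307},{"tx":-0.0041,"ty":-0.0002,"tz":0.0029,"ax":0.84,"ay":0,"az":1.2,"jaw":0.307},{"tx":-0.0033,"ty":-0.0002,"tz":0.0023,"ax":0.7,"ay":0,"az":1.0,"jaw":0.307},{"tx":0,"ty":0,"tz":0,"ax":0,"ay":0,"az":0,"jaw":0.307}]' 20
python3 - <<'E'
from h import *
st(seat=(.677,-.086),yaw=4.4);markcheck('m2',135,240)
E
```

```text
time: 13.15
ee_pos: [0.6243, -0.0893, 0.0346]
tcp_rot: [-179.9, 34.9, -175.2]
wrist_force: [0.2, -1.4, 0.4]
opening: 0.0556
grasp_force: 5.6
hub [ 0.6146 -0.0901  0.0485] dock xy mm [-62.5   0.7] rel heading 0.36 lean 34.91 ysl -0.0012 F [ 0.2 -1.4  0.4] grip 5.6 open 0.05562134587592235 t 13.15
scene hub px 267 236 blue n 181 pos [(np.int64(282), np.int64(241)), (np.int64(282), np.int64(242)), (np.int64(283), np.int64(242)), (np.int64(284), np.int64(242)), (np.int64(281), np.int64(243)), (np.int64(282), np.int64(243)), (np.int64(283), np.int64(243)), (np.int64(284), np.int64(243)), (np.int64(285), np.int64(243)), (np.int64(286), np.int64(243)), (np.int64(281), np.int64(244)), (np.int64(282), np.int64(244))]
  pred {135: (np.float64(276.8), np.float64(246.1)), 150: (np.float64(274.0), np.float64(246.0)), 165: (np.float64(270.8), np.float64(245.4)), 180: (np.float64(267.3), np.float64(244.1)), 195: (np.float64(263.9), np.float64(242.3)), 210: (np.float64(260.7), np.float64(240.1)), 225: (np.float64(257.9), np.float64(237.6))}
top hub px 312 207 blue n 123 pos [(np.int64(302), np.int64(182)), (np.int64(303), np.int64(182)), (np.int64(304), np.int64(182)), (np.int64(315), np.int64(182)), (np.int64(316), np.int64(182)), (np.int64(317), np.int64(182)), (np.int64(302), np.int64(183)), (np.int64(303), np.int64(183)), (np.int64(304), np.int64(183)), (np.int64(315), np.int64(183)), (np.int64(316), np.int64(183)), (np.int64(317), np.int64(183))]
  pred {135: (np.float64(311.2), np.float64(196.7)), 150: (np.float64(311.4), np.float64(200.2)), 165: (np.float64(311.8), np.float64(204.1)), 180: (np.float64(312.2), np.float64(208.2)), 195: (np.float64(312.6), np.float64(212.2)), 210: (np.float64(313.1), np.float64(215.9)), 225: (np.float64(313.6), np.float64(219.0))}
```

The disc has rolled about 190 mm, so the mark is past the bottom. It is aligned with the dock (y +0.7 mm, heading +0.4°). I'll firm the pinch and follow the ridge's profile upward.

```bash
python3 -m handwheel '[{"tx":-0.0049,"ty":0,"tz":0.0034,"ax":0,"ay":0,"az":0,"jaw":0.303},{"tx":-0.0049,"ty":0,"tz":0.0034,"ax":0,"ay":0,"az":0,"jaw":0.298},{"tx":-0.0034,"ty":0,"tz":0.0004,"ax":0,"ay":0,"az":0,"jaw":0.298},{"tx":-0.0032,"ty":0,"tz":0.0006,"ax":0,"ay":0,"az":0,"jaw":0.298},{"tx":-0.0041,"ty":0,"tz":0.0011,"ax":0,"ay":0,"az":0,"jaw":0.298},{"tx":-0.0040,"ty":0,"tz":0.0013,"ax":0,"ay":0,"az":0,"jaw":0.298},{"tx":-0.0038,"ty":0,"tz":0.0016,"ax":0,"ay":0,"az":0,"jaw":0.298},{"tx":0,"ty":0,"tz":0,"ax":0,"ay":0,"az":0,"jaw":0.298},{"tx":0,"ty":0,"tz":0,"ax":0,"ay":0,"az":0,"jaw":0.298},{"tx":0,"ty":0,"tz":0,"ax":0,"ay":0,"az":0,"jaw":0.298}]' 20
python3 - <<'E'
from h import *
st(seat=(.677,-.086),yaw=4.4);c=snap('top','top7.png');s=snap('scene','scene7.png')
hsv=cv2.cvtColor(c['color'][150:220,285:340],cv2.COLOR_RGB2HSV)
m=cv2.inRange(hsv,(3,180,110),(16,255,255));ys,xs=np.nonzero(m)
for v in range(ys.min(),ys.max()+1,3): 
    k=xs[ys==v]; print(v+150,285+k.min() if len(k) else None,285+k.max() if len(k) else None)
E
```

```text
time: 14.5
ee_pos: [0.6538, -0.087, 0.0411]
tcp_rot: [-179.9, 34.9, -175.2]
wrist_force: [-0.2, -0.7, -5.3]
opening: 0.0558
grasp_force: 14.5
hub [ 0.6441 -0.0878  0.055 ] dock xy mm [-32.9   0.7] rel heading 0.36 lean 34.91 ysl -0.001 F [-0.2 -0.7 -5.3] grip 14.5 open 0.05581360500269124 t 14.5
184 307 314
187 308 315
190 308 315
193 308 316
196 309 316
199 309 316
202 310 317
```

```bash
python3 -m handwheel '[{"tx":-0.0033,"ty":0,"tz":0.0023,"ax":0,"ay":0,"az":0,"jaw":0.301},{"tx":-0.0034,"ty":0,"tz":0.0021,"ax":0,"ay":0,"az":0,"jaw":0.301},{"tx":-0.0026,"ty":0,"tz":0.0015,"ax":0,"ay":0,"az":0,"jaw":0.301},{"tx":-0.0032,"ty":0,"tz":0.0025,"ax":0,"ay":0,"az":0,"jaw":0.301},{"tx":0,"ty":0,"tz":0,"ax":0,"ay":0,"az":0,"jaw":0.301},{"tx":0,"ty":0,"tz":0,"ax":0,"ay":0,"az":0,"jaw":0.301},{"tx":0,"ty":0,"tz":0,"ax":0,"ay":0,"az":0,"jaw":0.301},{"tx":0,"ty":0,"tz":0,"ax":0,"ay":0,"az":0,"jaw":0.301},{"tx":0,"ty":0,"tz":0,"ax":0,"ay":0,"az":0,"jaw":0.301},{"tx":0,"ty":0,"tz":0,"ax":0,"ay":0,"az":0,"jaw":0.301}]' 20
python3 - <<'E'
from h import *
st(seat=(.677,-.086),yaw=4.4)
E
```

```text
time: 15.85
ee_pos: [0.6694, -0.0858, 0.0422]
tcp_rot: [-179.9, 35.0, -175.2]
wrist_force: [-4.5, 0.3, 4.7]
opening: 0.0553
grasp_force: 15.5
hub [ 0.6597 -0.0866  0.0561] dock xy mm [-17.3   0.8] rel heading 0.37 lean 34.99 ysl -0.0014 F [-4.5  0.3  4.7] grip 15.5 open 0.05534515577457263 t 15.85
```

```bash
python3 -m handwheel '[{"tx":-0.0032,"ty":0,"tz":0.0029,"ax":0,"ay":0,"az":0,"jaw":0.301},{"tx":-0.0028,"ty":0,"tz":0.0030,"ax":0,"ay":0,"az":0,"jaw":0.301},{"tx":-0.0027,"ty":0,"tz":0.0031,"ax":0,"ay":0,"az":0,"jaw":0.301},{"tx":-0.0015,"ty":0,"tz":0.0022,"ax":0,"ay":0,"az":0,"jaw":0.301},{"tx":-0.0015,"ty":0,"tz":0.0022,"ax":0,"ay":0,"az":0,"jaw":0.301},{"tx":0,"ty":0,"tz":0,"ax":0,"ay":0,"az":0,"jaw":0.301},{"tx":0,"ty":0,"tz":0,"ax":0,"ay":0,"az":0,"jaw":0.301},{"tx":0,"ty":0,"tz":0,"ax":0,"ay":0,"az":0,"jaw":0.301},{"tx":0,"ty":0,"tz":0,"ax":0,"ay":0,"az":0,"jaw":0.301},{"tx":0,"ty":0,"tz":0,"ax":0,"ay":0,"az":0,"jaw":0.301}]' 20
python3 - <<'E'
from h import *
st(seat=(.677,-.086),yaw=4.4)
a=snap('top','top8.png')['color'][130:230,265:355,::-1];b=snap('scene','scene8.png')['color'][200:300,235:345,::-1]
cv2.imwrite('pics/c8.png',cv2.resize(np.hstack([a,b]),None,fx=4,fy=4,interpolation=cv2.INTER_CUBIC))
E
```

```text
time: 17.1
ee_pos: [0.6871, -0.0843, 0.0384]
tcp_rot: [-179.9, 35.1, -175.2]
wrist_force: [2.1, 0.3, 5.8]
opening: 0.0557
grasp_force: 15.9
hub [ 0.6773 -0.0851  0.0523] dock xy mm [0.4 0.8] rel heading 0.37 lean 35.05 ysl -0.0015 F [2.1 0.3 5.8] grip 15.9 open 0.05567462143507197 t 17.1
```

View pics/c8.png

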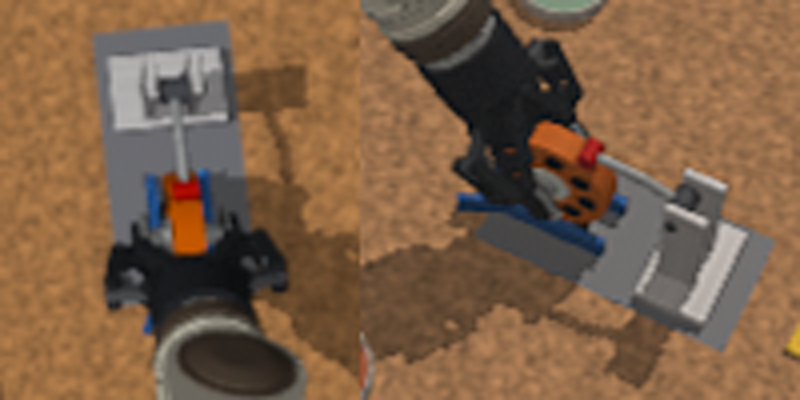

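The disc sits between the ridges, with the red roller on its rim at (187,188) in the top crop and (592,152) in the scene crop. I'll nudge it 1.5 mm forward, then open gently.

```bash
python3 -m handwheel '[{"tx":-0.0005,"ty":0,"tz":0.0008,"ax":0,"ay":0,"az":0,"jaw":0.301},{"tx":-0.0005,"ty":0,"tz":0.0007,"ax":0,"ay":0,"az":0,"jaw":0.301},{"tx":0,"ty":0,"tz":0,"ax":0,"ay":0,"az":0,"jaw":0.305},{"tx":0,"ty":0,"tz":0,"ax":0,"ay":0,"az":0,"jaw":0.31},{"tx":0,"ty":0,"tz":0,"ax":0,"ay":0,"az":0,"jaw":0.32},{"tx":0,"ty":0,"tz":0,"ax":0,"ay":0,"az":0,"jaw":0.34},{"tx":0,"ty":0,"tz":0,"ax":0,"ay":0,"az":0,"jaw":0.38},{"tx":0,"ty":0,"tz":0,"ax":0,"ay":0,"az":0,"jaw":0.45},{"tx":0,"ty":0,"tz":0,"ax":0,"ay":0,"az":0,"jaw":0.55},{"tx":0,"ty":0,"tz":0,"ax":0,"ay":0,"az":0,"jaw":0.65}]' 20
python3 - <<'E'
from h import *
st(seat=(.677,-.086),yaw=4.4)
a=snap('top','top9.png')['color'].astype(int);b=snap('scene','scene9.png')['color'].astype(int)
print(abs(a-np.load('pics/top8.png.npz')['color'])[165:195,300:320].max(2).round().tolist()[::5])
E
```

```text
time: 18.45
ee_pos: [0.6878, -0.0842, 0.0364]
tcp_rot: [-179.9, 34.9, -175.2]
wrist_force: [-0.1, -0.6, 0.7]
opening: 0.0707
grasp_force: 0.0
hub [ 0.6781 -0.085   0.0504] dock xy mm [1.2 0.9] rel heading 0.36 lean 34.92 ysl -0.001 F [-0.1 -0.6  0.7] grip 0.0 open 0.07068869947109482 t 18.45
[[1, 1, 0, 0, 0, 0, 1, 0, 0, 1, 1, 1, 1, 1, 0, 1, 1, 1, 0, 1], [1, 1, 0, 0, 1, 0, 0, 1, 1, 1, 1, 2, 6, 10, 0, 0, 0, 0, 0, 0], [1, 1, 0, 1, 1, 17, 9, 13, 5, 2, 11, 18, 4, 3, 2, 1, 1, 1, 1, 1], [0, 1, 1, 0, 1, 15, 31, 14, 4, 11, 18, 5, 4, 5, 4, 3, 1, 0, 1, 0], [19, 28, 45, 42, 47, 36, 21, 11, 4, 4, 3, 4, 3, 4, 4, 10, 30, 37, 28, 26], [43, 72, 44, 7, 10, 4, 1, 4, 3, 1, 2, 1, 0, 0, 0, 2, 12, 56, 39, 18]]
```

```bash
python3 -m handwheel '[{"tx":0,"ty":0,"tz":0,"ax":0,"ay":0,"az":0,"jaw":1},{"tx":0,"ty":0,"tz":0,"ax":0,"ay":0,"az":0,"jaw":1},{"tx":0,"ty":0,"tz":-0.005,"ax":0,"ay":0,"az":0,"jaw":1},{"tx":0,"ty":0,"tz":-0.010,"ax":0,"ay":0,"az":0,"jaw":1},{"tx":0,"ty":0,"tz":-0.015,"ax":0,"ay":0,"az":0,"jaw":1},{"tx":0,"ty":0,"tz":-0.020,"ax":0,"ay":0,"az":0,"jaw":1},{"tx":0,"ty":0,"tz":-0.020,"ax":0,"ay":0,"az":0,"jaw":1},{"tx":0,"ty":0,"tz":-0.020,"ax":0,"ay":0,"az":0,"jaw":1},{"tx":0,"ty":0,"tz":-0.020,"ax":0,"ay":0,"az":0,"jaw":1},{"tx":0,"ty":0,"tz":-0.010,"ax":0,"ay":0,"az":0,"jaw":1}]' 20
python3 - <<'E'
from h import *
st(seat=(.677,-.086),yaw=4.4)
a=snap('top','topA.png')['color'][130:230,265:355,::-1];b=snap('scene','sceneA.png')['color'][200:300,235:345,::-1]
cv2.imwrite('pics/c9.png',cv2.resize(np.hstack([a,b]),None,fx=4,fy=4,interpolation=cv2.INTER_CUBIC))
E
```

```text
time: 19.8
ee_pos: [0.6192, -0.09, 0.1372]
tcp_rot: [-179.9, 35.1, -175.2]
wrist_force: [0.3, -0.3, -0.5]
opening: 0.0852
grasp_force: 0.0
hub [ 0.6094 -0.0908  0.1511] dock xy mm [-67.7   0.4] rel heading 0.35 lean 35.06 ysl -0.0019 F [ 0.3 -0.3 -0.5] grip 0.0 open 0.08521331887263901 t 19.8
```

View pics/c9.png

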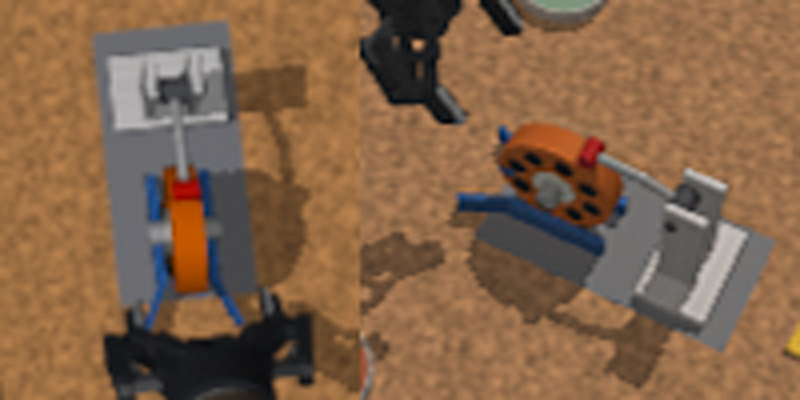

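The picture shows the disc upright between the ridges, hub ends at (152,232) and (218,232). The roller bears on its rim at (187,188), and the gripper is clear. The blue trace at (508,168) on the rear rim matches about 285° of roll.

Run:
```python
from h import *
c=load('topA.png');s=load('sceneA.png')
print(at_z(c,265+183.5/4,130+230.5/4,.053)[:2], proj(s,[.677,-.086,.053]), 'seen near',235+(549-360)/4,200+190/4)
print(workorder.job_done())
```

```text
[ 0.67454447 -0.08490556] (np.float64(284.33391111919605), np.float64(243.632222427373)) seen near 282.25 247.5
the job is handed in; nothing more can be done
None
```

I rolled the disc about 250 mm on its rim, with the blue mark passing underneath, and pushed it over the first ridge. It now stands released between the ridges with the sprung finger on its rim. It sits within about 3 mm of the seat by camera, and the job is handed in at about 20 s; no verdict came back.

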